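# Work a rebuilt throttle against its stop

## Task

Check the rebuilt throttle that has the straight bar grip: twist the bar clockwise until its finger bears gently on the stop bolt, hold it there for about a second and let it spring all the way home, then do the same a second time and leave it released at home. Do not force the stop, and leave the round-knob throttle and the other things on the bench as they are.

Things in the scene. Friction and masses are not known exactly. Their poses are not given: they have to be found in the camera images.
- throttle_turn (a joint): turn of the bar-gripped throttle: 0 = sprung home; grows clockwise as seen looking down onto the face; the bolt stops it somewhere between 0.75 and 1.35 rad. The return spring pulls back with 0.15 N m at home, about 0.3 N m near the stop
- bar_grip (a point): grip point on the turning bar, on the spindle axis, 37 mm above the stand's face. The bar is a plain black block 66 mm long (this point's x, turning with it), 13 mm thick (y) and 36 mm deep (z, the spindle axis, pointing out of the face; leans 25 degrees from vertical towards the stand's front); its top is 14 mm above this point, its underside 22 mm below, with a round hub 34 mm across under it
- throttle: the turning part (hub, bar and finger); the finger is a flat steel finger (12 mm wide, 8 mm thick, lying 2 to 10 mm above the face) that turns with the bar and reaches 54 mm out from the spindle; origin on the spindle axis at the face; at +0.65 rad from the bar's x, counter-clockwise from above; x along the bar, z along the spindle
- stop_bolt: steel stop bolt, 12 mm across, standing 13 mm out of the face, clamped at a different place round the face each time; origin on the spindle axis at the face, the bolt stands 47 mm out along this body's x. It is to be pressed with a few newtons (2 to 15 N is good, which is 0.1 to 0.7 N m at the bar beyond the spring); over 25 N would shift its setting
- bar_unit: fixed stand with the bar-gripped throttle: 110 x 110 mm foot, aluminium housing with a round face 128 mm across whose centre is 115 mm above the bench, leaning 25 degrees to the front; origin under the middle of the foot, front to its -x
- round_unit: fixed stand of the same make, with a round fluted knob in place of the bar; same origin and axes
- round_throttle (a joint): turn of the neighbour's round knob, 0 = home; not to be turned
- round_top (a point): top centre of the neighbour's round fluted knob (66 mm across), 49 mm above its face
- injector_a: loose fuel injector, steel, 130 mm long, 26 mm thick, lying between the two throttle stands; origin under its middle, x along it
- injector_b: a second such injector, lying left of the stands
- wrench: loose steel open-end wrench, 180 mm, lying; x along it
- screwdriver: loose black-handled screwdriver lying beyond the stands; x along it
- spray_can: loose standing spray can, 58 mm across, 190 mm high; origin under its centre
- jar: loose standing glass jar, 68 mm across, 85 mm high; origin under its centre
- filter: loose standing white filter cartridge, 72 mm across, 80 mm high; origin under its centre
There are look-alikes about, which are no part of the job. What is shaped like the bar_unit but blue or pink is not meant. Leave any orange look-alike of the round_unit alone.

How it is judged (in metres and radians):
On the way, in this order (a step that is already met when the one before it is completed fails the run):
1. the bar is turned until its finger presses the stop bolt (over 1.5 N), held 0.6 s (first time) (contact force between throttle and stop_bolt above 1.5 N), for 0.6 s.
2. the bar has sprung home (under 0.06 rad) (value of joint throttle_turn below 0.06 rad), for 0.1 s.
3. the bar is turned until its finger presses the stop bolt (over 1.5 N), held 0.6 s (second time) (contact force between throttle and stop_bolt above 1.5 N), for 0.6 s.
At the end, for the whole second after the job is handed in: after two strokes to the stop the bar is back home (joint throttle_turn under 0.06 rad) and still (under 0.1 rad/s), the round knob is at home (under 0.1 rad) and each loose thing is within 30 mm of where it started (value of joint throttle_turn below 0.06 rad and velocity of joint throttle_turn between -0.1 and 0.1 rad/s and value of joint round_throttle below 0.1 rad and distance of each of injector_a, injector_b, wrench, screwdriver, spray_can, jar, filter from where it was at the start of the episode below 0.03 m); the robot touches nothing.
It fails at once if the stop bolt is forced (over 25 N from the finger) (contact force between throttle and stop_bolt above 25 N).
It fails at once if the round-knob throttle is turned (over 0.15 rad) (value of joint round_throttle above 0.15 rad).
It fails at once if a loose thing is knocked away (over 30 mm) (distance of any of injector_a, injector_b, wrench, screwdriver, spray_can, jar, filter from where it was at the start of the episode above 0.03 m).
It also fails if it takes over 72 s, if anything falls off the work surface, if the arm or the gripper's body presses on something with over 40 N, if the wrist force passes 120 N, or if a joint passes its speed limit or range.

## Robot

A 6-joint arm with a two-finger parallel gripper is mounted at the origin on the work surface. World frame = base frame: x ahead of the robot, y to its left, z up, the work surface at z = 0. Lengths are in mm, angles in rad, forces in N, time in s.
With the tool pointing down it reaches from about 425 to 950 mm from the base axis. Payload 3.5 kg.
Tool frame: the origin (TCP) lies at the very end of the fingers, on their centre line; the grasp point (between the pads) lies 19 mm behind it; z points along the fingers, y is the line along which they close (so a half turn about z gives the same grasp; the last joint's range is limited). The gripper opens to 85 mm and grips with 20 to 120 N. Pads are 22 mm wide; open, the fingers measure 114 mm over their backs; the gripper's body (76 mm by 85 mm) begins 54 mm behind the grasp point. The pads swing forward as they close: fully open they stand 13 mm farther back than shut.
Start: joints at [0.986, 0.286, 1.577, -0, 1.279, -0.15], TCP at [284.293, 612.196, 231.325] pointing down, gripper open.
Joint ranges: [-2.77, 2.77], [-0.9, 2.22], [0.21, 2.48], [-1.53, 4.67], [0.24, 2.81], [-2.84, 2.84]. Speed limits (rad/s): [2.79, 2.79, 3.14, 3.14, 3.14, 3.14].

## Interface

Orientations are given as a unit quaternion [w, x, y, z].
In Python, from rig import bot, snapshot, get_calibration gives the robot as it stands. The module is installed in compiled form; this text tells all that it offers.
- The arm moves only by the tool arm_command, never from a script. Its argument "commands" is one flat list of numbers, 4 for each row, row after row: the shift along the tool's x, y, z each as a share of 1 m, from -1 to 1, then the turn about the tool's z as a share of pi/4 rad, from -1 to 1. In form: [dx, dy, dz, turn, dx, dy, dz, turn, ...]. A call has 1 to 12 rows; each row shifts and turns the commanded pose from where the row before left it, along the tool's axes as they then stand; what a row does not reach is not made up. A row lasts 1/12 s, in which the tool goes at most 41.7 mm and 7.16 degrees, less where a joint would pass 70% of its speed; a pose out of reach is approached as far as the arm can. A call with a number of a shift or a turn outside -1 to 1 is refused whole. A call with a gripper value outside its range is refused whole. "grip" is the opening, from 0 (shut) to 1 (fully open), set as the call begins (left out, the last holds). The fingers move at their own pace and stop on an object; "force" is the grip in N (left out, the last holds). Time passes only in rows, so rows that do not move let the fingers close. It gives the time, the measured TCP pose, the force, the opening and the grip force at its end, in the units of the state.
- bot.get_obs(): the state, without advancing time (a new reading comes with each control period).
- snapshot(name): name is "side" or "top" or "wrist"; returns (picture, depth): 420x560x3 uint8, blue, green, red; 420x560 float32, mm along the optical axis (not along the pixel's ray), 0 where there is no reading.
- get_calibration(name): a dict with "camera_matrix" (3x3 intrinsics, pixels), "extrinsics" (4x4, takes a point from camera to world coordinates); the wrist camera has in their place "T_tool_cam" (4x4, takes a point from camera to tool coordinates, whose origin is the TCP and whose axes are the flange's). Camera axes: x right, y up, looking along -z (the intrinsics and any distortion apply to the point x, -y, -z); pixel columns grow to the right and rows downward; lengths in mm; the calibration is good to about 2 mm. A picture is of the moment at which its call begins: read the wrist's pose just before it. get_calibration takes no time and is no camera call.
- bot.hand_in(): hands the job in; it is judged then, once.
The state is a dict: "time": time; "joints": joint angles; "qvel": joint speeds; "joint_torque": joint torques, N m; "position": TCP position; "eef_rot": TCP orientation; "ft_force": force on the tool from outside, world axes, zero at the start; "torque": the same for the moment, N m; "width": finger opening in mm; "grip_force": force on a finger pad.
Only numpy, scipy, OpenCV 4.12 (cv2) and the standard library are available. Lean on these libraries where they do the work, as an engineer would, in place of code of your own. Each camera call takes 0.05 s, during which the arm holds its last target. There are 200 camera calls.

## Working session

There is one attempt and no reset: what is moved stays moved. The work goes in short steps, Python scripts to look and compute and a tool call to move; the robot and the scene stay as the last step left them, time stands still between calls to the robot, and variables do not carry over. Pictures are saved under pics/ and viewed, at most 10 in all, crops included, and the job is handed in when it is done.

Besides the shell and the picture viewer there is one more tool, called after "Call:" as name(argument=value, ...) on one line, values as JSON. arm_command: Moves the arm, as the interface text tells. Its arguments: {"type":"object","properties":{"commands":{"type":"array"},"grip":{"type":"number"},"force":{"type":"number"}},"required":["commands"]}

```bash
mkdir -p pics; python3 - <<'E'
from rig import bot,snapshot,get_calibration
import cv2,numpy as np
for n in("side","top"):
    p,d=snapshot(n); cv2.imwrite(f"pics/{n}0.png",p); np.save(f"pics/{n}0.npy",d)
    c=get_calibration(n); print(n,{k:np.round(v,3).tolist() if not isinstance(v,str) else v for k,v in c.items()}, (d>0).mean())
o=bot.get_obs();print(o["time"],o["position"],o["eef_rot"],o["width"])
print(get_calibration("wrist"))
E
```

```text
side {'camera_matrix': [[528.031, 0.0, 279.628], [0.0, 528.031, 210.442], [0.0, 0.0, 1.0]], 'extrinsics': [[-0.985, 0.102, -0.135, 241.686], [-0.169, -0.514, 0.841, 1334.063], [0.016, 0.852, 0.524, 957.637], [0.0, 0.0, 0.0, 1.0]]} 0.9957270408163266
top {'camera_matrix': [[433.645, 0.0, 282.221], [0.0, 433.645, 211.46], [0.0, 0.0, 1.0]], 'extrinsics': [[-0.015, 0.993, -0.121, 353.536], [-1.0, -0.016, -0.014, -7.133], [-0.016, 0.121, 0.993, 1182.742], [0.0, 0.0, 0.0, 1.0]]} 0.9958545918367347
0.1 [283.95115575 611.70313786 230.0428175 ] [-4.00222192e-04  2.15675162e-01  9.76464547e-01 -1.02615738e-03] 85.5449444582574
{'camera_matrix': array([[329.85704376,   0.        , 278.81405114],
       [  0.        , 329.85704376, 205.37238905],
       [  0.        ,   0.        ,   1.        ]]), 'T_tool_cam': array([[-1.21289471e-03,  9.48027270e-01,  3.18186774e-01,
         8.13711686e+01],
       [ 9.99999217e-01,  1.05155574e-03,  6.78815910e-04,
        -7.97561664e-02],
       [ 3.08944865e-04,  3.18187348e-01, -9.48027803e-01,
        -1.42065531e+02],
       [ 0.00000000e+00,  0.00000000e+00,  0.00000000e+00,
         1.00000000e+00]])}
```

View pics/top0.png

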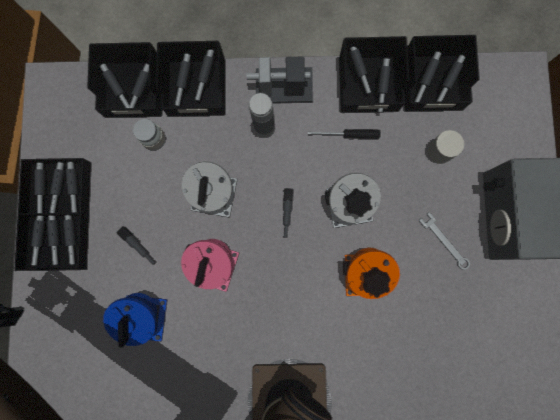

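View pics/side0.png

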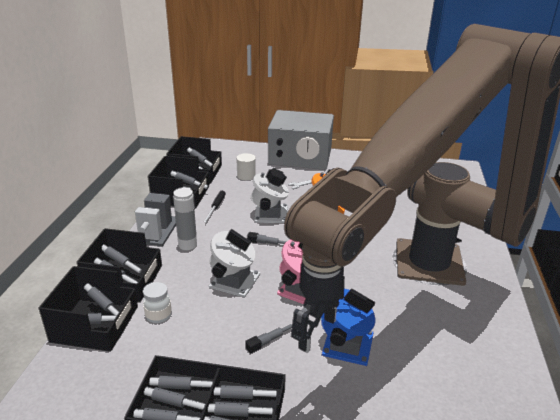

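The top view shows these candidates:
- the aluminium unit with the bar at (207,188)
- a pink bar unit at (207,265)
- a blue bar unit at (133,320)
- the aluminium round-knob unit at (355,200)
- an orange round-knob unit at (372,275)

I choose the aluminium unit at (207,188), which is at (232,250) in the side view. Next I'll check it in a crop and measure it.

```bash
cat > h.py <<'E'
import numpy as np,cv2
from rig import bot,snapshot,get_calibration
from scipy.spatial.transform import Rotation as R
def T_of(n,o=None):
    c=get_calibration(n)
    if n!="wrist": return np.array(c["camera_matrix"]),np.array(c["extrinsics"])
    q=o["eef_rot"];T=np.eye(4);T[:3,:3]=R.from_quat([q[1],q[2],q[3],q[0]]).as_matrix();T[:3,3]=o["position"]
    return np.array(c["camera_matrix"]),T@np.array(c["T_tool_cam"])
def cloud(d,K,E):
    v,u=np.mgrid[:d.shape[0],:d.shape[1]]
    P=np.stack([(u-K[0,2])/K[0,0]*d,-(v-K[1,2])/K[1,1]*d,-d],-1)
    return P@E[:3,:3].T+E[:3,3]
def plane(P,ax0,tol=2,it=400):
    rng=np.random.default_rng(0);best=None;bn=0
    for _ in range(it):
        a=P[rng.choice(len(P),3,False)];n=np.cross(a[1]-a[0],a[2]-a[0]);l=np.linalg.norm(n)
        if l<50: continue
        n/=l; n*=np.sign(n[2])
        if abs(n[2]-ax0)>.08: continue
        m=abs((P-a[0])@n)<tol
        if m.sum()>bn: bn=m.sum();best=m
    c=P[best].mean(0);n=np.linalg.svd(P[best]-c)[2][2];n*=np.sign(n[2]);return c,n,best
E
python3 - <<'E'
from h import *
ims=[]
for n,(u,v) in(("top",(207,188)),("side",(236,255))):
    p=cv2.imread(f"pics/{n}0.png");d=np.load(f"pics/{n}0.npy");K,E=T_of(n)
    C=cloud(d,K,E);w=42
    ims.append(cv2.resize(p[v-w:v+w,u-w:u+w],(400,400),interpolation=cv2.INTER_CUBIC))
    P=C[v-w:v+w,u-w:u+w].reshape(-1,3);I=p[v-w:v+w,u-w:u+w].reshape(-1,3).astype(int)
    m=(P[:,2]>70)&(P[:,2]<190)&(I.min(1)>80);Q=P[m]
    c,nn,b=plane(Q,.906);F=Q[b]
    # circle: min enclosing in plane coords
    ey=np.cross(nn,[-1,0,0]);ey/=np.linalg.norm(ey);ex=np.cross(ey,nn)
    # robust: use face-like points
    uv=np.c_[(F-c)@ex,(F-c)@ey].astype(np.float32)
    cc,r=cv2.minEnclosingCircle(uv);ctr=c+cc[0]*ex+cc[1]*ey
    print(n,"n",nn.round(3),"tilt",np.degrees(np.arccos(nn[2])).round(1),"face ctr",ctr.round(1),"r",r,len(F))
    h=(P-ctr)@nn;lat=np.linalg.norm(P-ctr-h[:,None]*nn,axis=1)
    B=P[(h>46)&(h<56)&(lat<45)]; s=np.linalg.svd(B-B.mean(0))
    print(" bar mean",B.mean(0).round(1),"dir",s[2][0].round(3),"sd",(s[1]/len(B)**.5).round(1),len(B),"axis@51",(ctr+51*nn).round(1),"h",((B-ctr)@nn).mean())
cv2.imwrite("pics/crop1.png",np.hstack(ims))
E
```

```text
top n [-0.406  0.085  0.91 ] tilt 24.5 face ctr [548.8 197.7 115.2] r 64.21034240722656 1075
 bar mean [529.  201.2 161.3] dir [-0.892  0.172 -0.418] sd [18.6  3.8  1.9] 145 axis@51 [528.1 202.  161.6] h 50.296227469180266
side n [-0.405  0.095  0.909] tilt 24.6 face ctr [550.2 201.9 115.2] r 65.16155242919922 484
 bar mean [530.1 205.8 161.1] dir [-0.893  0.173 -0.417] sd [18.7  4.5  2.1] 99 axis@51 [529.5 206.7 161.5] h 50.36440964950241
```

View pics/crop1.png

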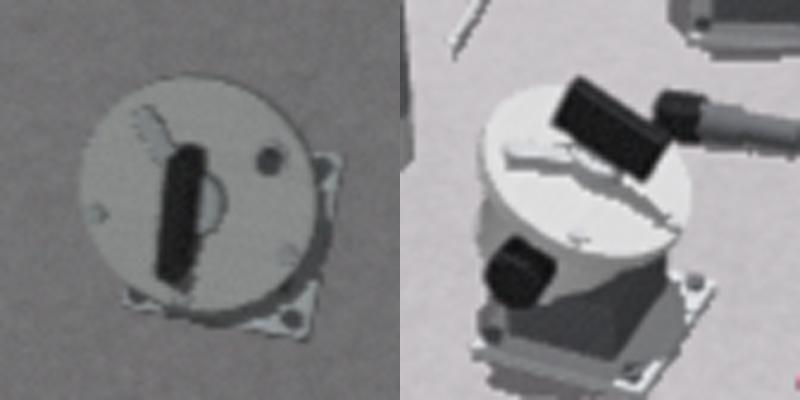

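The crop confirms the choice: an aluminium housing with a black bar, its finger at crop (145,115) and the dark stop bolt at crop (270,160). The tool can't tilt, so I'll push the near end of the bar with shut fingers along tool x. Next I work out the path.

```bash
cat > geo.py <<'E'
from h import *
ctr=np.array([549.5,199.8,115.2]);n=np.array([-.405,.09,.909]);n/=np.linalg.norm(n)
d0=np.array([.893,-.173,.418]);d0-=d0@n*n;d0/=np.linalg.norm(d0)
def tgt(th,r=22,gap=0,hs=11):
    M=R.from_rotvec(-th*n).as_matrix();d=M@d0;by=np.cross(n,d)
    p=by[:2]/np.linalg.norm(by[:2])
    return (ctr+51*n-r*d-6.5*by)[:2]-(hs+gap)*p, np.degrees(np.arctan2(p[1],p[0])), by[:2]@p
def state():
    o=bot.get_obs();q=o["eef_rot"];M=R.from_quat([q[1],q[2],q[3],q[0]]).as_matrix();return o,M
E
python3 - <<'E'
from geo import *
o,M=state();print(o["position"],M.round(3).tolist())
xy,a,_=tgt(0,gap=25);D=np.array([*xy,230])-o["position"]
print("pre",xy,a,"tool shift",M.T@D,"turn deg",np.degrees(np.arctan2(M[1,0],M[0,0]))-a)
pp=None
for th in np.arange(0,1.41,.1):
    xy,a,c=tgt(th); ar=np.radians(a)
    if pp is not None:
        D=xy-pp[0];b=pp[1];tx=np.array([np.cos(b),np.sin(b)]);ty=np.array([np.sin(b),-np.cos(b)])
        print(round(th,1),xy.round(1),round(a,1),"dx",(D@tx).round(2),"dy",(D@ty).round(2),"turn share",round((b-ar)/(np.pi/4),3),round(c,3))
    pp=(xy,ar)
# finger and bolt in face plane
p=cv2.imread("pics/top0.png");K,E=T_of("top")
def px2face(u,v,h):
    r=E[:3,:3]@np.array([(u-K[0,2])/K[0,0],-(v-K[1,2])/K[1,1],-1]);o=E[:3,3]
    P=o+r*((ctr+h*n-o)@n)/(r@n)-ctr;y=np.cross(n,d0);return np.degrees(np.arctan2(P@y,P@d0)),np.hypot(P@y,P@d0)
print("bolt",px2face(165+270/4.762,146+160/4.762,13),"finger",px2face(165+142/4.762,146+113/4.762,10))
E
```

```text
[283.95115575 611.70313786 230.0428175 ] [[-0.907, 0.421, -0.001], [0.421, 0.907, -0.002], [0.0, -0.002, -1.0]]
pre [500.89816336 166.51592534] 78.76468663518365 tool shift [-384.27649816 -312.39219263    0.59252789] turn deg 76.32499572349336
0.1 [504.8 193.6] 73.6 dx 2.27 dy -1.49 turn share 0.116 1.0
0.2 [504.  196.2] 68.3 dx 2.28 dy -1.49 turn share 0.116 0.997
0.3 [503.4 198.8] 63.1 dx 2.29 dy -1.5 turn share 0.117 0.994
0.4 [503.1 201.6] 57.8 dx 2.29 dy -1.51 turn share 0.118 0.988
0.5 [503.  204.3] 52.4 dx 2.28 dy -1.53 turn share 0.119 0.982
0.6 [503.2 207.1] 46.9 dx 2.28 dy -1.54 turn share 0.121 0.974
0.7 [503.6 209.8] 41.4 dx 2.27 dy -1.57 turn share 0.123 0.966
0.8 [504.2 212.5] 35.8 dx 2.25 dy -1.59 turn share 0.125 0.957
0.9 [505.1 215.1] 30.0 dx 2.24 dy -1.61 turn share 0.128 0.948
1.0 [506.2 217.6] 24.2 dx 2.22 dy -1.64 turn share 0.13 0.939
1.1 [507.5 220. ] 18.2 dx 2.2 dy -1.66 turn share 0.133 0.931
1.2 [509.1 222.3] 12.1 dx 2.18 dy -1.69 turn share 0.135 0.924
1.3 [510.8 224.4] 6.0 dx 2.16 dy -1.71 turn share 0.137 0.918
1.4 [512.8 226.4] -0.2 dx 2.14 dy -1.73 turn share 0.138 0.913
bolt (np.float64(-55.25219744089002), np.float64(50.50053527258313)) finger (np.float64(34.66731194650934), np.float64(49.60666459081453))
```

Call:
arm_command(commands=[-0.03,-0.024,0,0,-0.03,-0.024,0,0,-0.03,-0.024,0,0,-0.03,-0.024,0,0,-0.03,-0.024,0,0,-0.03,-0.024,0,0,-0.03,-0.024,0,0,-0.03,-0.024,0,0,-0.03,-0.024,0,0,-0.03,-0.024,0,0,-0.03,-0.024,0,0,-0.03,-0.024,0,0], grip=0, force=60)

```text
time: 1.1
position: [489.6, 197.5, 231.0]
eef_rot: [-0.0, 0.216, 0.976, -0.0]
ft_force: [1.2, 0.6, -0.5]
width: 0.0
grip_force: 0.0
```

Call:
arm_command(commands=[-0.024,-0.024,0,0,0,0,0,0.15,0,0,0,0.15,0,0,0,0.15,0,0,0,0.15,0,0,0,0.15,0,0,0,0.15,0,0,0,0.15,0,0,0,0.15,0,0,0,0.15,0,0,0,0.15,0,0,0,0.15])

```text
time: 2.1
position: [500.7, 167.4, 230.7]
eef_rot: [-0.0, 0.763, 0.646, -0.0]
ft_force: [-1.2, 0.3, -0.6]
width: -0.1
grip_force: 0.0
```

```bash
cat > st.py <<'E'
from geo import *
import sys
o,M=state();a=np.degrees(np.arctan2(M[1,0],M[0,0]));th=float(sys.argv[1]);gap=float(sys.argv[2]);z=float(sys.argv[3])
xy,ad,_=tgt(th,gap=gap);D=np.array([*xy,z])-o["position"]
print("t",o["time"],"pos",o["position"].round(1),"ang",a.round(1),"F",np.round(o["ft_force"],1),"T",np.round(o["torque"],2),"w",o["width"],"j",np.round(o["joints"],2))
print("need tool shift",(M.T@D).round(1),"turn share",((a-ad)/45).round(3),"Mz",M[:,2].round(4))
E
python3 st.py 0 25 135
```

```text
t 2.1 pos [500.7 167.4 230.7] ang 80.5 F [-1.2  0.3 -0.6] T [0.01 0.02 0.01] w -0.06114235861276336 j [ 0.13 -0.04  1.94  0.    1.25  0.3 ]
need tool shift [-0.8  0.4 95.7] turn share 0.039 Mz [-1.2e-03 -1.0e-04 -1.0e+00]
```

Call:
arm_command(commands=[0,0,0.024,0.035,0,0,0.024,0,0,0,0.024,0,0,0,0.024,0,0,0,0,0,0,0,0,0])

```text
time: 2.6
position: [499.8, 167.3, 133.8]
eef_rot: [-0.001, 0.77, 0.638, -0.002]
ft_force: [0.4, 0.6, 1.4]
width: -0.3
grip_force: 0.0
```

Call:
arm_command(commands=[0.005,0,0,0,0.005,0,0,0,0.005,0,0,0,0.003,0,0,0,0.002,0,0,0,0,0,0,0,0,0,0,0])

```text
time: 3.18
position: [504.9, 187.3, 135.5]
eef_rot: [0.0, 0.77, 0.638, 0.0]
ft_force: [0.8, -0.2, 0.1]
width: -0.1
grip_force: 0.0
```

```bash
python3 st.py 0 0 135; python3 - <<'E'
from h import *
p,_=snapshot("side");cv2.imwrite("pics/s1.png",cv2.resize(p[170:320,160:310],(600,600),interpolation=cv2.INTER_CUBIC))
E
```

```text
t 3.1833 pos [504.9 187.3 135.5] ang 79.3 F [ 0.8 -0.2  0.1] T [ 0.02 -0.07  0.04] w -0.09711287628722295 j [ 0.17  0.09  1.99 -0.    1.06  0.35]
need tool shift [3.8 0.1 0.5] turn share 0.012 Mz [ 3.e-04 -0.e+00 -1.e+00]
```

View pics/s1.png

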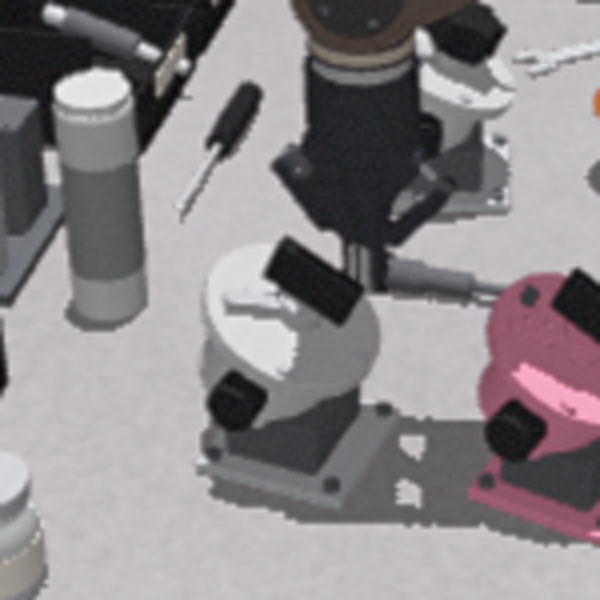

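The side crop shows the shut fingers at (360,265), standing just right of the bar at (315,280), with clearance all round. Starting the push.

Call:
arm_command(commands=[0.002,0,0,0,0.002,0,0,0,0.0023,-0.0015,0,0.12,0.0023,-0.0015,0,0.12,0.0023,-0.0015,0,0.12,0.0023,-0.0015,0,0.12,0,0,0,0])

```text
time: 3.82
position: [502.3, 199.8, 135.0]
eef_rot: [0.002, 0.877, 0.481, -0.002]
ft_force: [-2.2, -6.6, 1.0]
width: 0.1
grip_force: 3.2
```

```bash
python3 st.py 0.4 0 135
```

```text
t 3.8167 pos [502.3 199.8 135. ] ang 57.5 F [-2.2 -6.6  1. ] T [-1.01  0.25 -0.01] w 0.13600362865152218 j [ 0.19  0.1   1.98 -0.01  1.07  0.76]
need tool shift [ 1.9 -0.3 -0.1] turn share -0.005 Mz [-0.0025 -0.0052 -1.    ]
```

Call:
arm_command(commands=[0.0025,-0.0015,0,0.12,0.0023,-0.0015,0,0.12,0.0023,-0.0015,0,0.12,0.0023,-0.0016,0,0.125,0.0023,-0.0016,0,0.13,0.0023,-0.0016,0,0.13,0,0,0,0,0,0,0,0])

```text
time: 4.48
position: [503.8, 216.3, 135.4]
eef_rot: [0.002, 0.978, 0.209, -0.005]
ft_force: [-8.8, -7.2, 8.1]
width: -0.1
grip_force: 5.5
```

```bash
cat > th.py <<'E'
# bar angle from finger colour-free top-face points: side depth, points 44..56 mm above the face
from geo import *
import sys
P=[];n2=sys.argv[1]
p,dd=snapshot(n2);K,E=T_of(n2);C=cloud(dd,K,E).reshape(-1,3);h=(C-ctr)@n
l=C-ctr-h[:,None]*n;m=(h>44)&(h<54)&(np.linalg.norm(l,axis=1)<36)&(dd.ravel()>0)&(p.reshape(-1,3).max(1)<60)
y=np.cross(n,d0);q=np.c_[l[m]@d0,l[m]@y];s=np.linalg.svd(q-q.mean(0))
v=s[2][0];v*=np.sign(-v[1]) or 1
print("bar th",np.arctan2(-v[1],v[0]),"sd",(s[1]/len(q)**.5).round(1),len(q),q.mean(0).round(1))
E
python3 st.py 1.0 0 135;python3 th.py side; python3 th.py top
```

```text
t 4.4833 pos [503.8 216.3 135.4] ang 24.2 F [-8.8 -7.2  8.1] T [-0.94  1.46  0.04] w -0.055335683365769175 j [ 0.22  0.11  1.96 -0.    1.07  1.37]
need tool shift [ 2.7 -0.3  0.3] turn share 0.001 Mz [-0.0087 -0.005  -0.9999]
bar th 0.8257528133352152 sd [18.9  3.5] 84 [-1.5  5.4]
bar th -0.0 sd [] 0 [nan nan]th.py:7: RuntimeWarning: Mean of empty slice.
  y=np.cross(n,d0);q=np.c_[l[m]@d0,l[m]@y];s=np.linalg.svd(q-q.mean(0))
  ret = um.true_divide(
th.py:9: RuntimeWarning: Mean of empty slice.
  print("bar th",np.arctan2(-v[1],v[0]),"sd",(s[1]/len(q)**.5).round(1),len(q),q.mean(0).round(1))
```

Call:
arm_command(commands=[0.0022,-0.0016,-0.001,0.13,0.0022,-0.0016,-0.001,0.13,0.0011,-0.0008,-0.001,0.065,0.0011,-0.0008,-0.001,0.065,0,0,0,0])

```text
time: 5.0
position: [506.7, 223.2, 137.6]
eef_rot: [0.002, 0.998, 0.057, -0.007]
ft_force: [-10.1, -4.5, 3.8]
width: 0.4
grip_force: 5.6
```

```bash
python3 st.py 1.3 0 138;python3 th.py side
```

```text
t 5.0 pos [506.7 223.2 137.6] ang 6.5 F [-10.1  -4.5   3.8] T [-0.66  1.59  0.05] w 0.40270916859780054 j [ 0.23  0.13  1.95 -0.    1.08  1.69]
need tool shift [ 4.2 -0.8 -0.5] turn share 0.012 Mz [-0.0136 -0.0045 -0.9999]
bar th 0.9720180678676954 sd [18.   2.9] 51 [-2.9 12.4]
```

Call:
arm_command(commands=[0.001,-0.0006,-0.0005,0.04,0.001,-0.0006,-0.0005,0.04,0,0,0,0])

```text
time: 5.3
position: [508.0, 224.7, 138.2]
eef_rot: [0.002, 1.0, 0.026, -0.008]
ft_force: [-11.0, -3.4, 3.0]
width: -0.0
grip_force: 6.0
```

Call:
arm_command(commands=[0.001,-0.0006,-0.0005,0.04,0.001,-0.0006,-0.0005,0.04,0,0,0,0])

```text
time: 5.55
position: [509.5, 226.3, 139.0]
eef_rot: [0.002, 1.0, -0.006, -0.008]
ft_force: [-12.3, -3.3, 3.0]
width: -0.0
grip_force: 6.2
```

```bash
python3 st.py 1.4 0 140;python3 th.py side
```

```text
t 5.55 pos [509.5 226.3 139. ] ang -0.6 F [-12.3  -3.3   3. ] T [-0.43  1.89  0.06] w -0.04838721683272575 j [0.24 0.13 1.93 0.   1.09 1.82]
need tool shift [ 3.3 -0.1 -1. ] turn share -0.009 Mz [-0.0163 -0.0037 -0.9999]
bar th 0.9570603176420853 sd [6.  3.1] 25 [-7.1 22.9]
```

Call:
arm_command(commands=[0.001,-0.0003,0,0,0.001,-0.0003,0,0,0,0,0,0])

```text
time: 5.85
position: [511.2, 227.0, 139.4]
eef_rot: [0.002, 1.0, -0.005, -0.009]
ft_force: [-14.9, -2.2, 5.3]
width: 0.2
grip_force: 7.1
```

Call:
arm_command(commands=[0.001,-0.0003,0,0,0.001,-0.0003,0,0,0,0,0,0])

```text
time: 6.1
position: [512.7, 227.7, 139.6]
eef_rot: [0.002, 1.0, -0.005, -0.009]
ft_force: [-15.5, -3.2, 7.0]
width: 0.2
grip_force: 8.1
```

Call:
arm_command(commands=[0.001,-0.0001,0,0,0.001,-0.0001,0,0,0,0,0,0])

```text
time: 6.35
position: [512.9, 227.8, 139.5]
eef_rot: [0.002, 1.0, -0.005, -0.012]
ft_force: [-19.9, -2.6, 10.4]
width: 0.0
grip_force: 10.7
```

```bash
python3 st.py 1.4 0 140; python3 - <<'E'
from h import *
p,_=snapshot("side");q,_=snapshot("wrist")
a=cv2.resize(p[210:290,195:275],(400,400),interpolation=cv2.INTER_CUBIC)
cv2.imwrite("pics/s2.png",np.hstack([a,cv2.resize(q,(400,300))[:,:] if 0 else cv2.copyMakeBorder(cv2.resize(q,(400,300)),50,50,0,0,0)]))
E
```

```text
t 6.35 pos [512.9 227.8 139.5] ang -0.6 F [-19.9  -2.6  10.4] T [-0.49  3.29 -0.02] w 0.020732469271772976 j [0.24 0.14 1.92 0.   1.1  1.82]
need tool shift [-0.1  1.5 -0.5] turn share -0.008 Mz [-0.024  -0.0042 -0.9997]
```

View pics/s2.png

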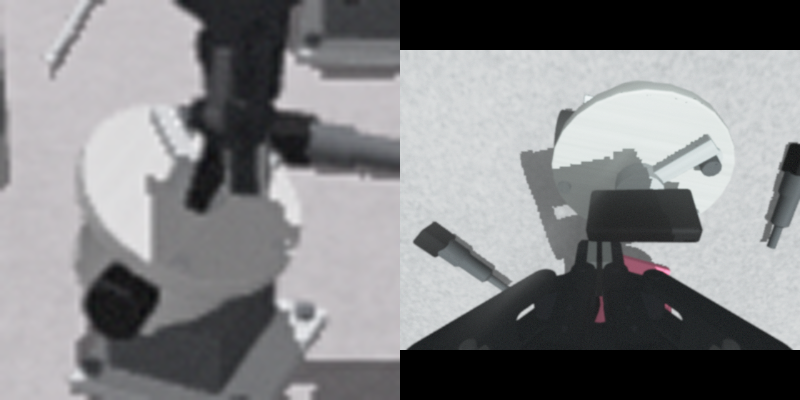

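The wrist picture shows the throttle finger against the bolt at (708,165). The force climbed with almost no motion, so the bar is at the stop. I'll add a little load and hold.

Call:
arm_command(commands=[0.001,0,0,0,0.001,0,0,0,0,0,0,0,0,0,0,0])

```text
time: 6.78
position: [513.2, 227.9, 139.6]
eef_rot: [0.002, 1.0, -0.005, -0.014]
ft_force: [-25.1, -3.4, 14.0]
width: -0.0
grip_force: 13.3
```

Call:
arm_command(commands=[0.0005,0,0,0,0.0005,0,0,0,0,0,0,0,0,0,0,0,0,0,0,0,0,0,0,0,0,0,0,0,0,0,0,0,0,0,0,0,0,0,0,0,0,0,0,0,0,0,0,0])

```text
time: 7.78
position: [513.3, 228.0, 139.5]
eef_rot: [0.002, 1.0, -0.005, -0.015]
ft_force: [-29.2, -3.1, 16.5]
width: 0.4
grip_force: 14.5
```

```bash
python3 st.py 0 25 135
```

```text
t 7.7833 pos [513.3 228.  139.5] ang -0.6 F [-29.2  -3.1  16.5] T [-0.54  4.33 -0.01] w 0.39458899644211937 j [0.24 0.15 1.92 0.   1.11 1.82]
need tool shift [-11.6  61.6   5.2] turn share -1.763 Mz [-0.031  -0.0047 -0.9995]
```

Call:
arm_command(commands=[-0.004,0,0,0,-0.006,0,0,0,-0.008,0,0,0,-0.01,0,0,0,-0.01,0,0,0,-0.01,0,0,0,-0.01,0,0,0,-0.006,0,0,0,0,0,0,0,0,0,0,0,0,0,0,0])

```text
time: 8.7
position: [460.7, 229.2, 141.8]
eef_rot: [-0.0, 1.0, -0.005, 0.001]
ft_force: [-0.0, -0.5, 0.1]
width: -0.5
grip_force: 0.0
```

```bash
python3 st.py 0 25 135; python3 th.py side; python3 th.py top
```

```text
t 8.7 pos [460.7 229.2 141.8] ang -0.6 F [-0.  -0.5  0.1] T [ 0.03 -0.02 -0.05] w -0.47022269628145213 j [ 0.26  0.03  2.04 -0.    1.07  1.85]
need tool shift [40.9 62.3  6.8] turn share -1.764 Mz [ 1.3e-03  3.0e-04 -1.0e+00]
bar th 3.1315047938895564 sd [18.9  3.8] 86 [-1.4  3.2]
bar th 3.1373438614859577 sd [18.8  3.7] 136 [ 0.8 -3.9]
```

The bar is home (angle about -0.01 rad, modulo pi). I'll go round for the second stroke.

Call:
arm_command(commands=[0,0.032,0.003,0,0,0.03,0.003,0,0,0,0,-0.15,0,0,0,-0.15,0,0,0,-0.15,0,0,0,-0.15,0,0,0,-0.15,0,0,0,-0.15,0,0,0,-0.15,0,0,0,-0.15,0,0,0,-0.15,0,0,0,-0.15])

```text
time: 9.8
position: [459.9, 167.0, 135.3]
eef_rot: [0.0, 0.833, 0.553, 0.0]
ft_force: [0.1, 0.0, -0.1]
width: 0.1
grip_force: 0.0
```

Call:
arm_command(commands=[0,0,0,-0.13,0,0,0,-0.13,0,0,0,0])

```text
time: 10.05
position: [459.9, 167.0, 135.4]
eef_rot: [0.0, 0.773, 0.634, 0.0]
ft_force: [-0.4, 0.0, -0.6]
width: 0.2
grip_force: 0.0
```

```bash
python3 st.py 0 3.8 135
```

```text
t 10.05 pos [459.9 167.  135.4] ang 78.7 F [-0.4  0.  -0.6] T [0. 0. 0.] w 0.1675388176197616 j [ 0.14 -0.02  2.11  0.    1.06  0.34]
need tool shift [28.8 40.3  0.4] turn share -0.002 Mz [ 2.e-04  0.e+00 -1.e+00]
```

Call:
arm_command(commands=[0,0.02,0,0,0,0.0203,0,0,0.01,0,0,0,0.01,0,0,0,0.0088,0,0,0,0,0,0,0,0,0,0,0])

```text
time: 10.63
position: [503.9, 188.2, 135.1]
eef_rot: [-0.0, 0.773, 0.634, -0.0]
ft_force: [0.9, -0.7, 0.2]
width: 0.1
grip_force: 0.0
```

Call:
arm_command(commands=[0.002,0,0,0,0.002,0,0,0,0.0023,-0.0015,0,0.12,0.0023,-0.0015,0,0.12,0.0023,-0.0015,0,0.12,0.0023,-0.0015,0,0.12,0,0,0,0])

```text
time: 11.22
position: [501.6, 200.2, 134.9]
eef_rot: [0.001, 0.879, 0.476, -0.003]
ft_force: [-1.9, -5.6, 0.9]
width: 0.2
grip_force: 3.2
```

Call:
arm_command(commands=[0.0025,-0.0015,0,0.12,0.0023,-0.0015,0,0.12,0.0023,-0.0015,0,0.12,0.0023,-0.0016,0,0.125,0.0023,-0.0016,0,0.13,0.0023,-0.0016,0,0.13,0,0,0,0,0,0,0,0])

```text
time: 11.88
position: [503.5, 216.7, 135.5]
eef_rot: [0.001, 0.979, 0.204, -0.005]
ft_force: [-10.0, -4.8, 8.4]
width: 0.3
grip_force: 5.6
```

Call:
arm_command(commands=[0.0022,-0.0016,-0.001,0.13,0.0022,-0.0016,-0.001,0.13,0.0011,-0.0008,-0.001,0.065,0.0011,-0.0008,-0.001,0.065,0,0,0,0])

```text
time: 12.3
position: [506.5, 223.7, 137.8]
eef_rot: [0.001, 0.999, 0.051, -0.007]
ft_force: [-10.9, -3.5, 4.1]
width: -0.0
grip_force: 5.7
```

Call:
arm_command(commands=[0.001,-0.0006,-0.0005,0.04,0.001,-0.0006,-0.0005,0.04,0.001,-0.0006,-0.0005,0.04,0.001,-0.0006,-0.0005,0.04,0,0,0,0])

```text
time: 12.72
position: [509.4, 226.8, 139.2]
eef_rot: [0.001, 1.0, -0.012, -0.008]
ft_force: [-13.7, -1.6, 4.4]
width: -0.2
grip_force: 6.4
```

Call:
arm_command(commands=[0.001,-0.0003,0,0,0.001,-0.0003,0,0,0.001,-0.0003,0,0,0.001,-0.0003,0,0,0,0,0,0])

```text
time: 13.13
position: [512.6, 228.2, 139.8]
eef_rot: [0.001, 1.0, -0.011, -0.009]
ft_force: [-16.3, -1.2, 7.2]
width: 0.1
grip_force: 8.3
```

Same course as the first stroke. I'll press on by 2 mm, then 3 mm, and hold.

Call:
arm_command(commands=[0.001,-0.0001,0,0,0.001,-0.0001,0,0,0,0,0,0])

```text
time: 13.38
position: [512.9, 228.3, 139.8]
eef_rot: [0.002, 1.0, -0.011, -0.012]
ft_force: [-22.1, -1.9, 10.6]
width: 0.2
grip_force: 10.9
```

Call:
arm_command(commands=[0.001,0,0,0,0.001,0,0,0,0.0005,0,0,0,0.0005,0,0,0,0,0,0,0])

```text
time: 13.8
position: [513.3, 228.5, 139.8]
eef_rot: [0.002, 1.0, -0.011, -0.016]
ft_force: [-28.7, -2.3, 16.1]
width: -0.1
grip_force: 14.8
```

Call:
arm_command(commands=[0,0,0,0,0,0,0,0,0,0,0,0,0,0,0,0,0,0,0,0,0,0,0,0,0,0,0,0,0,0,0,0,0,0,0,0,0,0,0,0,0,0,0,0])

```text
time: 14.72
position: [513.3, 228.5, 139.8]
eef_rot: [0.002, 1.0, -0.011, -0.015]
ft_force: [-28.3, -1.6, 15.4]
width: 0.1
grip_force: 14.7
```

Now release, back off and rise clear.

Call:
arm_command(commands=[-0.004,0,0,0,-0.006,0,0,0,-0.008,0,0,0,-0.01,0,0,0,-0.01,0,0,0,-0.01,0,0,0,-0.01,0,0,0,-0.006,0,0,0,0,0,-0.02,0,0,0,-0.03,0,0,0,-0.03,0,0,0,0,0])

```text
time: 15.72
position: [463.9, 231.1, 229.1]
eef_rot: [-0.002, 1.0, -0.011, 0.007]
ft_force: [1.4, 0.5, 1.8]
width: 0.1
grip_force: 0.0
```

Call:
arm_command(commands=[0,0,0,0,0,0,0,0,0,0,0,0,0,0,0,0,0,0,0,0,0,0,0,0])

```text
time: 16.22
position: [460.0, 229.8, 220.3]
eef_rot: [0.0, 1.0, -0.011, -0.001]
ft_force: [-0.5, 0.6, -0.2]
width: -0.1
grip_force: 0.0
```

```bash
python3 th.py side; python3 th.py top; python3 - <<'E'
from h import *
p,_=snapshot("top");cv2.imwrite("pics/t9.png",p)
E
```

```text
bar th 3.095263950926379 sd [17.9  3.9] 88 [-3.   3.2]
bar th 3.1403356802555846 sd [18.9  3.5] 132 [ 0.4 -3.8]
```

View pics/t9.png

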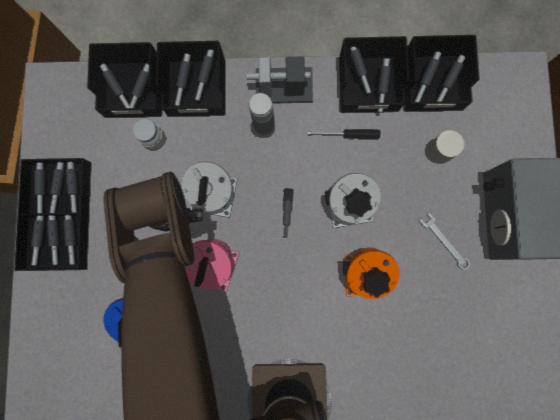

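The picture shows the bar home at (203,190), the round knob at (358,205) unchanged and the visible loose things where they were. The arm is clear of everything.

```bash
python3 -c "
from rig import bot
print(bot.hand_in())"
```

```text
the job is handed in; nothing more can be done
None
```

I turned the bar throttle to its stop bolt twice, held it there about a second each time at an estimated 5 N on the bolt, let it spring home both times, and handed the job in with the arm clear; the hand-in returned no verdict.

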